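Put the print squeegees away by length

ROBOT

A 6-joint arm with a two-finger parallel gripper is mounted at the origin on the work surface. World frame = base frame: x ahead of the robot, y to its left, z up, the work surface at z = 0. Lengths are in m, angles in degrees, forces in N, time in s.
With the tool pointing down it reaches from about 0.3 to 0.75 m from the base axis. Payload 8.5 kg.
Tool frame: the origin (TCP) lies on the centre line of the jaws, within the pads' length; the fingertips stand 25 mm ahead of it and the grasp point (between the pads) lies 6 mm ahead of it; z points along the fingers, y is the line along which they close (so a half turn about z gives the same grasp; the last joint's range is limited). The gripper opens to 85 mm and grips with 20 to 120 N. Pads are 22 mm wide; open, the fingers measure 114 mm over their backs; the gripper's body (76 mm by 85 mm) begins 54 mm behind the grasp point. The pads swing forward as they close: fully open they stand 13 mm farther back than shut.
Start: joints at [61.347, 21.807, 74.336, -0, 83.858, -12.336], TCP at [0.155, 0.528, 0.256] pointing down, gripper open.
Joint ranges: [-178.18, 178.18], [-50.72, 133.34], [12.68, 142.11], [-81.47, 261.47], [9.98, 163.14], [-165.26, 165.26]. Speed limits (degrees/s): [136.94, 136.94, 180, 180, 180, 180].

INTERFACE

Orientations are given as a 3x3 rotation matrix whose columns are the frame's x, y, z axes.
In Python, from rig import telemetry, optics, env gives the robot as it stands.
- The arm moves only by the tool send_rows, never from a script. Its argument "deltas" is a list that holds one entry, the list of rows, each a list of 7 numbers: the shift along the tool's x, y, z in m, then the turn, a rotation vector about the tool's x, y, z in rad, then the opening, from -1 (shut) to 1 (fully open), so that 0 is half open. In form: [[[x, y, z, ax, ay, az, grip], ...]]. A call has 1 to 12 rows; each row shifts and turns the commanded pose from where the row before left it, along the tool's axes as they then stand; what a row does not reach is not made up. A row lasts 1/8 s, in which the tool goes at most 62.5 mm and 10.7 degrees, less where a joint would pass 70% of its speed; a pose out of reach is approached as far as the arm can. A call is refused whole if a number of a shift passes 0.0625 or a number of a turn 0.188, either way. A call with a gripper value outside its range is refused whole. The fingers move at their own pace and stop on an object; "squeeze" is the grip in N (left out, the last holds). Time passes only in rows, so rows that do not move let the fingers close. It gives the time, the measured TCP pose, the force, the opening and the grip force at its end, in the units of the state.
- telemetry.observe(): the state, without advancing time (a new reading comes with each control period).
- optics.get_image(name): name is "scene" or "top" or "wrist"; returns a dict with "image" (400x640x3 uint8, red, green, blue), "range_z" (400x640 float32, m along the optical axis (not along the pixel's ray), 0 where there is no reading), "K" (3x3 intrinsics, pixels), "rvec" (rotation vector, rad) and "tvec" (3), from world to camera coordinates, as OpenCV has them; the wrist camera has in their place "hand_eye" (4x4, takes a point from camera to tool coordinates, whose origin is the TCP and whose axes are the flange's). Camera axes: x right, y down, z forward; pixel columns grow to the right and rows downward; lengths in m; the calibration is good to about 2 mm. A picture is of the moment at which its call begins: read the wrist's pose just before it.
- env.close_job(): hands the job in; it is judged then, once.
The state is a dict: "time_s": time; "q": joint angles; "qvel": joint speeds; "joint_efforts": joint torques, N m; "position": TCP position; "tool_rot": TCP orientation; "ft_force": force on the tool from outside, world axes, zero at the start; "wrist_torque": the same for the moment, N m; "grip_width": finger opening in m; "gripper_force": force on a finger pad.
Only numpy, scipy, OpenCV 4.12 (cv2) and the standard library are available. Lean on these libraries where they do the work, as an engineer would, in place of code of your own. Each camera call takes 0.05 s, during which the arm holds its last target. There are 200 camera calls.

TASK

Three wooden print squeegees are lying about on the darkroom bench: one long, two short. Put each away in the row of the white drip tray that already holds one of its own length, lying flat on the tray floor and parallel to the one already there, and leave the squeegees already in the tray and everything else on the bench where they are.

Things in the scene. Friction and masses are not known exactly. Their poses are not given: they have to be found in the camera images.
- long_mid (a point): Long print squeegee, loose on the bench. Pale wooden bar 34 mm wide, 24 thick, black rubber blade (8 thick) standing 12 mm out of one long edge; 140 mm long, 46 wide in all, 24 high as it lies flat; about 110 g. Point: its centre, 12 mm above its support; x along its length, y towards the blade, z up.
- short_a_mid (a point): Short print squeegee, loose on the bench. Pale wooden bar 34 mm wide, 24 thick, black rubber blade (8 thick) standing 12 mm out of one long edge; 90 mm long, 46 wide in all, 24 high as it lies flat; about 70 g. Point: its centre, 12 mm above its support; x along its length, y towards the blade, z up.
- short_b_mid (a point): Second short print squeegee, loose on the bench, the same as the other short one. Pale wooden bar 34 mm wide, 24 thick, black rubber blade (8 thick) standing 12 mm out of one long edge; 90 mm long, 46 wide in all, 24 high as it lies flat; about 70 g. Point: its centre, 12 mm above its support; x along its length, y towards the blade, z up.
- kept_long_mid (a point): Long print squeegee, already put away: marks the tray row for long ones. Pale wooden bar 34 mm wide, 24 thick, black rubber blade (8 thick) standing 12 mm out of one long edge; 140 mm long, 46 wide in all, 24 high as it lies flat; about 110 g. Point: its centre, 12 mm above its support; x along its length, y towards the blade, z up.
- kept_short_mid (a point): Short print squeegee, already put away: marks the tray row for short ones. Pale wooden bar 34 mm wide, 24 thick, black rubber blade (8 thick) standing 12 mm out of one long edge; 90 mm long, 46 wide in all, 24 high as it lies flat; about 70 g. Point: its centre, 12 mm above its support; x along its length, y towards the blade, z up.
- tray_floor (a point): Fixed white plastic drip tray, 368 (x) by 328 mm (y), rim 16 mm high over the bench, 4 thick. Point: centre of its floor, 6 mm above the bench, z up. A ridge along y at x = 0, 8 mm wide, 8 above the floor, parts two rows of 176 by 320 mm, centred at x = +92 and -92 mm. Rows run along y; squeegees lie along x, side by side. The put-away ones are at about y = +100 mm; y from -160 to +60 is empty.
- jar: Small grey jar with black cap, 44 mm diameter, 52 mm high, standing among the squeegees; loose, not part of the job. Origin at the centre of its underside, z up.
- tin: Flat aluminium film tin, 60 mm diameter, 28 mm high, among the squeegees; loose, not part of the job. Origin at the centre of its underside, z up.
- loupe: Black loupe (magnifier), 38 mm diameter, 40 mm high, between the squeegees and the tray; loose, not part of the job. Origin at the centre of its underside, z up.
- amber: Amber bottle, 72 mm diameter, 170 mm high, behind the squeegees; loose, not part of the job. Origin at the centre of its underside, z up.
- white_jar: White jar, 68 mm diameter, 100 mm high, at the back; loose, not part of the job. Origin at the centre of its underside, z up.
There are look-alikes about, which are no part of the job. What is shaped like the part that bears long_mid but pink is not meant. Leave any red look-alike of the part that bears short_b_mid alone.

How it is judged (in metres and radians):
At the end, for the whole second after the job is handed in: Each loose squeegee lies in the row of the put-away one of its length (centres within 85 mm across the row; within 155 mm of the tray centre along it), flat on the floor, either face up (centre 9 to 15.5 mm above it, tilt under 0.1 rad), along the tray's x within 0.35 rad (x of long_mid in the frame of kept_long_mid between -0.085 and 0.085 m and y of long_mid in the frame of tray_floor between -0.155 and 0.155 m and z of long_mid in the frame of tray_floor between 0.009 and 0.0155 m and angle between the z axis of each of long_mid, short_a_mid, short_b_mid and the z axis of tray_floor, either way round below 0.1 rad and angle between the x axis of each of long_mid, short_a_mid, short_b_mid and the x axis of tray_floor, either way round below 0.35 rad and x of short_a_mid in the frame of kept_short_mid between -0.085 and 0.085 m and y of short_a_mid in the frame of tray_floor between -0.155 and 0.155 m and z of short_a_mid in the frame of tray_floor between 0.009 and 0.0155 m and x of short_b_mid in the frame of kept_short_mid between -0.085 and 0.085 m and y of short_b_mid in the frame of tray_floor between -0.155 and 0.155 m and z of short_b_mid in the frame of tray_floor between 0.009 and 0.0155 m); the robot touches nothing.
It fails at once if a squeegee that was already put away is shifted by more than 25 mm (distance of any of kept_long_mid, kept_short_mid from where it was at the start of the episode above 0.025 m).
It fails at once if a bystander is shifted by more than 25 mm or tipped over (distance of any of jar, tin, loupe, amber, white_jar from where it was at the start of the episode above 0.025 m or angle between any of jar, tin, loupe, amber, white_jar's own z axis and vertical above 0.35 rad).
It also fails if it takes over 72 s, if anything falls off the work surface, if the arm or the gripper's body presses on something with over 40 N, if the wrist force passes 120 N, or if a joint passes its speed limit or range.

## Working session

There is one attempt and no reset: what is moved stays moved. The work goes in short steps, Python scripts to look and compute and a tool call to move; the robot and the scene stay as the last step left them, time stands still between calls to the robot, and variables do not carry over. Pictures are saved under pics/ and viewed, at most 10 in all, crops included, and the job is handed in when it is done.

Besides the shell and the picture viewer there is one more tool, called after ">>>" as a command line: name --argument value ..., lists and objects as JSON in quotes. send_rows: Moves the arm, as the interface text tells. Its arguments: {"type":"object","properties":{"deltas":{"type":"array"},"squeeze":{"type":"number"}},"required":["deltas"]}

```bash
mkdir -p pics; ls; cat > h.py <<'E'
import numpy as np, cv2
from rig import telemetry, optics, env
def grab(n):
    d=optics.get_image(n); return d
def cloud(d):
    z=d["range_z"]; K=d["K"]; v,u=np.indices(z.shape)
    P=np.stack([(u-K[0,2])/K[0,0]*z,(v-K[1,2])/K[1,1]*z,z],-1)
    if "rvec" in d:
        R=cv2.Rodrigues(np.array(d["rvec"],float))[0]; return (P-np.array(d["tvec"]).ravel())@R
E
python3 - <<'E'
from h import *
import pickle
for n in("top","scene"):
    d=grab(n); pickle.dump(d,open(n+".pkl","wb")); cv2.imwrite(f"pics/{n}0.png",d["image"][...,::-1])
    print(n,d["K"],cloud(d)[::100,::160].round(2).tolist() if n=="top" else "")
s=telemetry.observe(); print(s)
E
```

```text
pics
top [[435.45454881   0.         319.22051318]
 [  0.         435.45454881 193.92398774]
 [  0.           0.           1.        ]] [[[0.51, -0.09, 1.36], [1.67, 0.67, -0.75], [1.65, -0.14, -0.75], [1.62, -0.94, -0.75]], [[1.17, 1.45, -0.74], [0.88, 0.34, 0.15], [0.91, -0.11, 0.0], [0.86, -0.58, 0.11]], [[0.62, 0.95, -0.07], [0.6, 0.4, 0.01], [0.59, -0.1, 0.03], [0.57, -0.6, 0.02]], [[0.3, 0.95, -0.08], [0.3, 0.4, -0.0], [0.28, -0.09, -0.0], [0.27, -0.59, 0.0]]]
scene [[386.37299171   0.         321.91885044]
 [  0.         386.37299171 197.45293178]
 [  0.           0.           1.        ]] 
{'time_s': 0.1, 'q': array([ 6.13470854e+01,  2.18394146e+01,  7.43804675e+01, -5.82098585e-04,
        8.38575194e+01, -1.23371316e+01]), 'qvel': array([-0.02658206, -0.13105753, -0.19105214,  0.05337324, -0.07330432,
        0.08027047]), 'joint_efforts': array([ 2.36683882e-03, -4.49219728e+01, -2.31656635e+01, -2.67667674e-04,
        3.63737359e-03, -2.93950984e-05]), 'position': array([0.15441559, 0.52763769, 0.25575175]), 'tool_rot': array([[-9.59728160e-01,  2.80929619e-01, -6.38901320e-04],
       [ 2.80930207e-01,  9.59727462e-01, -1.19032331e-03],
       [ 2.78774070e-04, -1.32187348e-03, -9.99999087e-01]]), 'ft_force': array([-0.22756477,  0.11030994, -0.75551367]), 'wrist_torque': array([-0.06010468,  0.0563124 , -0.02335663]), 'gripper_force': 0.0, 'grip_width': 0.08531395106967911}
```

View pics/top0.png

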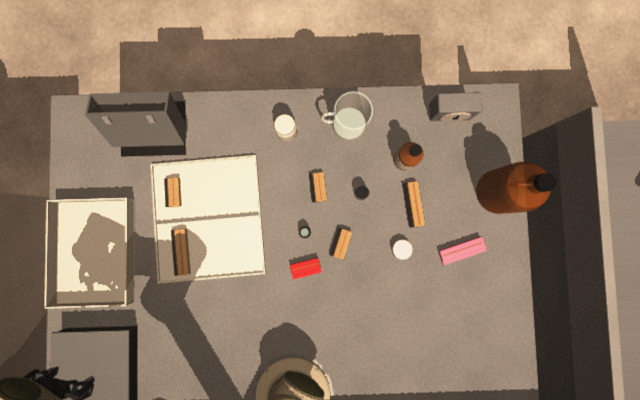

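View pics/scene0.png

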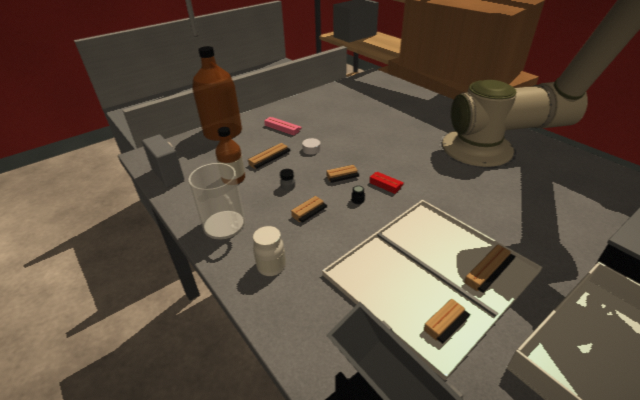

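Top view: the short squeegees are at (319,186) and (342,243), the long one at (415,203). The kept ones are at (173,191) and (181,250), and the tray is centred at (208,220). The loupe is at (304,231), jar at (361,192), tin at (402,249). The red and pink look-alikes are at (306,268) and (463,250).

```bash
cat >> h.py <<'E'
def rayplane(d,uv,h):
    K=d["K"];R=cv2.Rodrigues(np.array(d["rvec"],float))[0];t=np.array(d["tvec"]).ravel()
    uv=np.atleast_2d(uv).astype(float)
    r=np.c_[(uv-[K[0,2],K[1,2]])/[K[0,0],K[1,1]],np.ones(len(uv))]@R; c=-R.T@t
    return (c+r*((h-c[2])/r[:,2])[:,None])[:,:2]
def fit(xy):
    (c,s,a)=cv2.minAreaRect((xy*1000).astype(np.float32)); 
    if s[0]<s[1]: s=s[::-1]; a+=90
    return np.round(c,0),np.round(s,0),round((a+90)%180-90,1)
E
python3 - <<'E'
from h import *
import pickle
d=pickle.load(open("top.pkl","rb")); P=cloud(d)
hsv=cv2.cvtColor(d["image"],cv2.COLOR_RGB2HSV)
for nm,u,v,h in [("kshort",173,191,.03),("klong",181,250,.03),("sA",319,186,.024),("sB",342,243,.024),("long",415,203,.024)]:
    m=np.zeros(hsv.shape[:2],bool); b=np.s_[v-32:v+33,u-26:u+27]
    m[b]=((hsv[...,0]>3)&(hsv[...,0]<22)&(hsv[...,1]>110)&(hsv[...,2]>(30 if nm=="klong" else 70)))[b]
    n,l,st,ce=cv2.connectedComponentsWithStats(m.astype(np.uint8))
    k=1+st[1:,4].argmax(); vv,uu=np.where(l==k)
    print(nm,"wood rect",fit(rayplane(d,np.c_[uu,vv],h)),"depth pts",P[l==k].mean(0).round(3))
    # whole by height
    m2=np.zeros_like(m); m2[b]=((P[...,2]>(.008 if h<.025 else .015)))[b]
    n,l,st,ce=cv2.connectedComponentsWithStats(m2.astype(np.uint8)); k=l[v,u]
    print("   whole",fit(P[l==k][:,:2]) if k else None)
for nm,u,v in [("loupe",304,231),("jar",361,192),("tin",402,249),("red",306,268),("amber",410,155)]:
    print(nm,P[v,u].round(3))
print("tray corners",rayplane(d,[[152,163],[256,155],[264,272],[158,283],[157,222],[258,214]],.016).round(3))
im=cv2.resize(d["image"][130:310,150:470],None,fx=2.5,fy=2.5,interpolation=cv2.INTER_CUBIC); cv2.imwrite("pics/top1.png",im[...,::-1])
E
```

```text
kshort wood rect (array([627., 348.]), array([90., 40.]), 2.4) depth pts [0.626 0.346 0.035]
   whole (array([593., 144.]), array([491.,  94.]), 80.5)
klong wood rect (array([444., 325.]), array([139.,  40.]), 4.4) depth pts [0.444 0.323 0.033]
   whole (array([445., 134.]), array([449., 140.]), -89.8)
sA wood rect (array([ 630., -100.]), array([91., 36.]), 4.9) depth pts [ 0.63 -0.1   0.03]
   whole (array([592., -99.]), array([170.,  46.]), 5.5)
sB wood rect (array([ 453., -165.]), array([90., 36.]), -19.6) depth pts [ 0.453 -0.165  0.026]
   whole (array([ 466., -133.]), array([107.,  89.]), 70.4)
long wood rect (array([ 569., -395.]), array([140.,  36.]), 6.5) depth pts [ 0.568 -0.394  0.032]
   whole (array([ 555., -251.]), array([330., 140.]), -83.9)
loupe [ 0.494 -0.05   0.04 ]
jar [ 0.607 -0.226  0.049]
tin [ 0.431 -0.348  0.024]
red [ 0.382 -0.053  0.028]
amber [ 0.702 -0.361  0.134]
tray corners [[0.719 0.418]
 [0.735 0.094]
 [0.373 0.076]
 [0.349 0.4  ]
 [0.535 0.403]
 [0.551 0.091]]
```

View pics/top1.png

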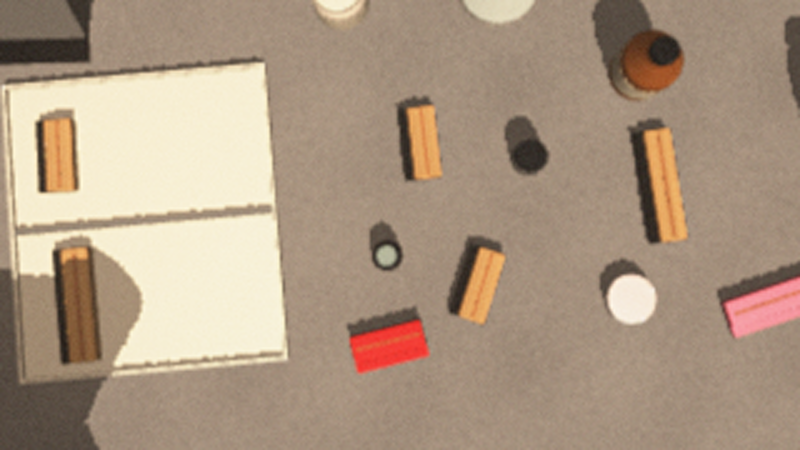

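>>> send_rows --deltas '[[[-0.034,-0.042,0.004,0,0,0,1],[-0.034,-0.042,0.004,0,0,0,1],[-0.034,-0.042,0.004,0,0,0,1],[-0.034,-0.042,0.004,0,0,0,1],[-0.034,-0.042,0.004,0,0,0,1],[-0.034,-0.042,0.004,0,0,0,1],[-0.034,-0.042,0.004,0,0,0,1],[-0.034,-0.042,0.004,0,0,0,1],[-0.034,-0.042,0.004,0,0,0,1],[-0.034,-0.042,0.004,0,0,0,1],[-0.034,-0.042,0.004,0,0,0,1],[-0.034,-0.042,0.004,0,0,0.058,1]]]' --squeeze 40

```text
time_s: 1.6
position: [0.4048, -0.0724, 0.2081]
tool_rot: [[-0.941, 0.338, -0.0], [0.338, 0.941, 0.0], [0.0, 0.0, -1.0]]
ft_force: [0.9, 0.8, 0.8]
grip_width: 0.0857
gripper_force: 0.0
```

```bash
cat >> h.py <<'E'
def yaw(s): return np.degrees(np.arctan2(s["tool_rot"][1,1],s["tool_rot"][0,1]))
def to(x,y,z,psi=None):
    s=telemetry.observe(); R=s["tool_rot"]; d=R.T@(np.array([x,y,z])-s["position"])
    print("t",s["time_s"],"pos",s["position"].round(4),"yaw",yaw(s).round(1),"grip",round(s["grip_width"],4),"F",s["ft_force"].round(1))
    print("tool delta",d.round(4),"len",np.linalg.norm(d).round(3))
    if psi is not None: print("turn about tool z (rad), after shift",np.radians(yaw(s)-psi).round(3))
E
python3 - <<'E'
from h import *
to(.453,-.165,.12,70.4)
s=telemetry.observe(); d=grab("wrist"); cv2.imwrite("pics/w1.png",d["image"][...,::-1]); print(d["hand_eye"])
E
```

```text
t 1.6 pos [ 0.4048 -0.0724  0.2081] yaw 70.3 grip 0.0857 F [0.9 0.8 0.8]
tool delta [-0.0767 -0.0709  0.0881] len 0.137
turn about tool z (rad), after shift -0.003
[[ 1.10246942e-03 -9.52228189e-01 -3.05385429e-01  7.67234037e-02]
 [ 9.99999262e-01  8.93977677e-04  8.22560077e-04 -5.49174005e-04]
 [-5.10257136e-04 -3.05386111e-01  9.52228472e-01 -1.17917111e-01]
 [ 0.00000000e+00  0.00000000e+00  0.00000000e+00  1.00000000e+00]]
```

>>> send_rows --deltas '[[[-0.019,-0.018,0.016,0,0,0,1],[-0.019,-0.018,0.016,0,0,0,1],[-0.019,-0.018,0.016,0,0,0,1],[-0.019,-0.017,0.015,0,0,0,1],[0,0,0,0,0,0,1]]]'

```text
time_s: 2.28
position: [0.4521, -0.1636, 0.1442]
tool_rot: [[-0.941, 0.337, -0.002], [0.337, 0.941, 0.001], [0.002, 0.001, -1.0]]
ft_force: [0.7, 1.7, -0.2]
grip_width: 0.0853
gripper_force: 0.0
```

```bash
cat >> h.py <<'E'
def wristfind(h,name,box=None):
    s=telemetry.observe(); d=grab("wrist"); H=d["hand_eye"]; R=s["tool_rot"]
    im=d["image"]; hsv=cv2.cvtColor(im,cv2.COLOR_RGB2HSV)
    m=((hsv[...,0]>3)&(hsv[...,0]<22)&(hsv[...,1]>110)&(hsv[...,2]>60)).astype(np.uint8)
    n,l,st,ce=cv2.connectedComponentsWithStats(m)
    K=d["K"]; c=R@H[:3,3]+s["position"]
    for k in range(1,n):
        if st[k,4]<800: continue
        vv,uu=np.where(l==k)
        r=np.c_[(uu-K[0,2])/K[0,0],(vv-K[1,2])/K[1,1],np.ones(len(uu))]@(R@H[:3,:3]).T
        p=c+r*((h-c[2])/r[:,2])[:,None]; print("wood",fit(p[:,:2]),"px",st[k])
    cv2.imwrite("pics/"+name,im[...,::-1])
E
python3 - <<'E'
from h import *
to(.453,-.165,.03,70.4)
wristfind(.024,"w2.png")
E
```

```text
t 2.275 pos [ 0.4521 -0.1636  0.1442] yaw 70.3 grip 0.0853 F [ 0.7  1.7 -0.2]
tool delta [-0.0015 -0.0011  0.1142] len 0.114
turn about tool z (rad), after shift -0.002
wood (array([387., -48.]), array([82.,  4.]), -77.4) px [402  15 120  79 803]
wood (array([ 451., -165.]), array([90., 33.]), -19.5) px [ 294  143   49  122 5685]
```

View pics/w2.png

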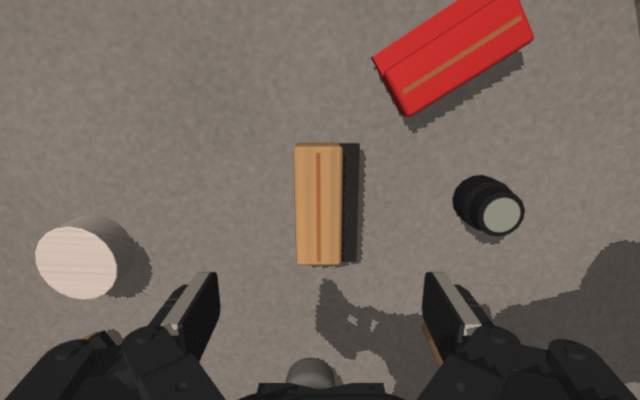

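The wrist view shows the short squeegee at (318,204) with its blade on the right, the tool +y side. The loupe (490,207) and tin (75,262) are clear of the fingers. I'll go down, grip and lift.

>>> send_rows --deltas '[[[0.0,0.005,0.03,0,0,0,1],[0,0,0.03,0,0,0,1],[0,0,0.03,0,0,0,1],[0,0,0.018,0,0,0,1],[0,0,0.007,0,0,0,1],[0,0,0,0,0,0,-1],[0,0,0,0,0,0,-1],[0,0,0,0,0,0,-1],[0,0,0,0,0,0,-1],[0,0,0,0,0,0,-1]]]'

```text
time_s: 3.58
position: [0.4542, -0.1583, 0.0314]
tool_rot: [[-0.942, 0.336, 0.001], [0.336, 0.942, -0.001], [-0.002, -0.0, -1.0]]
ft_force: [0.0, 0.2, 5.9]
grip_width: 0.0448
gripper_force: 40.6
```

>>> send_rows --deltas '[[[0,0,-0.03,0,0,0,-1],[0,0,-0.035,0,0,0,-1],[-0.0075,0.0404,-0.035,0,0,0,-1],[-0.0075,0.0404,0,0,0,0,-1],[-0.0075,0.0404,0,0,0,0,-1],[-0.0075,0.0404,0,0,0,0,-1],[-0.0075,0.0404,0,0,0,0,-1],[-0.0075,0.0404,0,0,0,0,-1],[-0.0075,0.0404,0,0,0,0,-1],[-0.0075,0.0404,0,0,0,0,-1],[-0.0075,0.0404,0,0,0,-0.131,-1]]]'

```text
time_s: 4.95
position: [0.6401, 0.1628, 0.1309]
tool_rot: [[-0.978, 0.207, 0.0], [0.207, 0.978, -0.0], [-0.0, 0.0, -1.0]]
ft_force: [-0.3, 0.2, -0.8]
grip_width: 0.0448
gripper_force: 41.9
```

>>> send_rows --deltas '[[[0,0,0,0,0,-0.131,-1],[0,0,0,0,0,-0.131,-1],[0,0,0,0,0,0,-1]]]'

```text
time_s: 5.32
position: [0.6395, 0.1616, 0.1307]
tool_rot: [[-0.999, -0.049, 0.0], [-0.049, 0.999, 0.0], [-0.0, 0.0, -1.0]]
ft_force: [0.3, -0.4, -0.3]
grip_width: 0.0446
gripper_force: 41.9
```

```bash
python3 - <<'E'
from h import *
to(.64,.162,.04,92.8)
E
```

```text
t 5.325 pos [0.6395 0.1616 0.1307] yaw 92.8 grip 0.0446 F [ 0.3 -0.4 -0.3]
tool delta [-0.0005  0.0003  0.0907] len 0.091
turn about tool z (rad), after shift 0.0
```

>>> send_rows --deltas '[[[0,0,0.03,0,0,0,-1],[0,0,0.03,0,0,0,-1],[0,0,0.018,0,0,0,-1],[0,0,0.01,0,0,0,-1],[0,0,0.005,0,0,0,-1],[0,0,0,0,0,0,-1],[0,0,0,0,0,0,0.5],[0,0,0,0,0,0,0.5],[0,0,0,0,0,0,0.5]]]'

```text
time_s: 6.45
position: [0.6397, 0.1616, 0.0375]
tool_rot: [[-0.999, -0.05, 0.0], [-0.05, 0.999, 0.0], [-0.0, -0.0, -1.0]]
ft_force: [-0.6, 0.5, 0.8]
grip_width: 0.0642
gripper_force: 0.0
```

>>> send_rows --deltas '[[[0,0,-0.03,0,0,0,0.5],[0,0,-0.04,0,0,0,0.5],[0.0034,-0.0365,-0.037,0,0,0,1],[0.0034,-0.0365,0,0,0,0,1],[0.0034,-0.0365,0,0,0,0,1],[0.0034,-0.0365,0,0,0,0,1],[0.0034,-0.0365,0,0,0,0,1],[0.0034,-0.0365,0,0,0,0,1],[0.0034,-0.0365,0,0,0,-0.038,1],[0,0,0,0,0,0,1],[0,0,0,0,0,0,1]]]'

```text
time_s: 7.82
position: [0.6287, -0.0943, 0.1443]
tool_rot: [[-0.996, -0.088, -0.0], [-0.088, 0.996, 0.0], [0.0, 0.0, -1.0]]
ft_force: [-0.3, 0.3, 0.9]
grip_width: 0.0852
gripper_force: 0.0
```

```bash
python3 - <<'E'
from h import *
to(.629,-.094,.03,95)
wristfind(.024,"w3.png")
E
```

```text
t 7.825 pos [ 0.6287 -0.0943  0.1443] yaw 95.0 grip 0.0852 F [-0.3  0.3  0.9]
tool delta [-0.0004  0.0003  0.1143] len 0.114
turn about tool z (rad), after shift 0.001
wood (array([ 629., -100.]), array([90., 33.]), 5.1) px [ 289  144   49  122 5650]
wood (array([646., 130.]), array([99., 27.]), 20.6) px [ 602  189   38  118 2354]
```

View pics/w3.png

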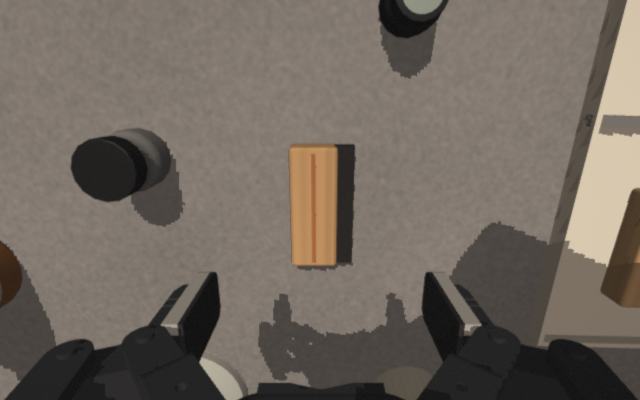

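The squeegee is at (313,205) with its blade on the right and lies centred between the fingers. The jar at (108,168) is well clear.

>>> send_rows --deltas '[[[0,0,0.03,0,0,0,1],[0,0,0.03,0,0,0,1],[0,0,0.03,0,0,0,1],[0,0,0.018,0,0,0,1],[0,0,0.005,0,0,0,1],[0,0,0,0,0,0,-1],[0,0,0,0,0,0,-1],[0,0,0,0,0,0,-1],[0,0,0,0,0,0,-1],[0,0,0,0,0,0,-1]]]'

```text
time_s: 9.12
position: [0.6293, -0.095, 0.0327]
tool_rot: [[-0.996, -0.088, 0.002], [-0.088, 0.996, -0.001], [-0.002, -0.001, -1.0]]
ft_force: [-1.0, -0.9, 6.6]
grip_width: 0.0447
gripper_force: 41.7
```

>>> send_rows --deltas '[[[0,0,-0.03,0,0,0,-1],[0,0,-0.035,0,0,0,-1],[-0.0041,0.0394,-0.035,0,0,0,-1],[-0.0041,0.0394,0,0,0,0,-1],[-0.0041,0.0394,0,0,0,0,-1],[-0.0041,0.0394,0,0,0,0,-1],[-0.0041,0.0394,0,0,0,0,-1],[-0.0041,0.0394,0,0,0,0,-1],[-0.0041,0.0394,0,0,0,0,-1],[-0.0041,0.0394,0,0,0,0,-1],[-0.0041,0.0394,0,0,0,0.038,-1],[0,0,0,0,0,0,-1]]]'

```text
time_s: 10.62
position: [0.6335, 0.2642, 0.1311]
tool_rot: [[-0.999, -0.053, -0.0], [-0.053, 0.999, 0.0], [0.0, 0.0, -1.0]]
ft_force: [-0.5, -0.5, -1.0]
grip_width: 0.0449
gripper_force: 41.3
```

```bash
python3 - <<'E'
from h import *
to(.6355,.2615,.04,92.8)
wristfind(.03,"w4.png")
E
```

```text
t 10.625 pos [0.6335 0.2642 0.1311] yaw 93.1 grip 0.0449 F [-0.5 -0.5 -1. ]
tool delta [-0.0018 -0.0029  0.0911] len 0.091
turn about tool z (rad), after shift 0.005
wood (array([509., 328.]), array([37., 12.]), -86.9) px [ 417    0   68   26 1447]
wood (array([626., 346.]), array([90., 38.]), 2.6) px [ 415  143   71  131 7095]
wood (array([639., 156.]), array([90., 35.]), 2.7) px [ 122  148   69  130 6668]
wood (array([687., 256.]), array([159.,  57.]), 3.1) px [  262   178    88   201 16055]
```

>>> send_rows --deltas '[[[-0.002,-0.003,0.03,0,0,0,-1],[0,0,0.03,0,0,0,-1],[0,0,0.018,0,0,0,-1],[0,0,0.01,0,0,0,-1],[0,0,0.004,0,0,0,-1],[0,0,0,0,0,0,-1],[0,0,0,0,0,0,0.5],[0,0,0,0,0,0,0.5],[0,0,0,0,0,0,0.5],[0,0,-0.03,0,0,0,0.5],[0,0,-0.04,0,0,0,0.5],[0,0,-0.04,0,0,0,0.5]]]'

```text
time_s: 12.18
position: [0.6363, 0.2587, 0.1506]
tool_rot: [[-0.999, -0.05, -0.0], [-0.05, 0.999, -0.0], [0.0, -0.0, -1.0]]
ft_force: [-0.1, -0.1, -0.4]
grip_width: 0.0637
gripper_force: 0.0
```

>>> send_rows --deltas '[[[0.0063,-0.0403,0,0,0,0,1],[0.0063,-0.0403,0,0,0,0,1],[0.0063,-0.0403,0,0,0,0,1],[0.0063,-0.0403,0,0,0,0,1],[0.0063,-0.0403,0,0,0,0,1],[0.0063,-0.0403,0,0,0,0,1],[0.0063,-0.0403,0,0,0,0,1],[0.0063,-0.0403,0,0,0,0,1],[0.0063,-0.0403,0,0,0,0,1],[0.0063,-0.0403,0,0,0,0,1],[0.0063,-0.0403,0,0,0,0,1],[0.0063,-0.0403,0,0,0,0,1]]]'

```text
time_s: 13.68
position: [0.5849, -0.2294, 0.1496]
tool_rot: [[-0.999, -0.05, 0.0], [-0.05, 0.999, -0.0], [-0.0, -0.0, -1.0]]
ft_force: [0.2, -0.1, 0.5]
grip_width: 0.0856
gripper_force: 0.0
```

>>> send_rows --deltas '[[[0.0063,-0.0403,0,0,0,0,1],[0.0063,-0.0403,0,0,0,0,1],[0.0063,-0.0403,0,0,0,0,1],[0.0063,-0.0403,0,0,0,-0.065,1],[0,0,0,0,0,0,1],[0,0,0,0,0,0,1]]]'

```text
time_s: 14.42
position: [0.5681, -0.3897, 0.1492]
tool_rot: [[-0.993, -0.115, -0.0], [-0.115, 0.993, 0.001], [0.0, 0.001, -1.0]]
ft_force: [0.4, -0.3, 0.4]
grip_width: 0.0849
gripper_force: 0.0
```

```bash
python3 - <<'E'
from h import *
to(.568,-.389,.03,96.5)
wristfind(.024,"w5.png")
E
```

```text
t 14.425 pos [ 0.5681 -0.3897  0.1492] yaw 96.6 grip 0.0849 F [ 0.4 -0.3  0.4]
tool delta [-0.      0.0006  0.1192] len 0.119
turn about tool z (rad), after shift 0.001
wood (array([ 568., -397.]), array([138.,  33.]), 6.6) px [ 287  106   50  184 8379]
wood (array([ 562., -599.]), array([49., 35.]), -8.9) px [   0  124   53   68 1999]
wood (array([ 679., -375.]), array([65., 32.]), -83.4) px [285 319  79  34 939]
```

View pics/w5.png

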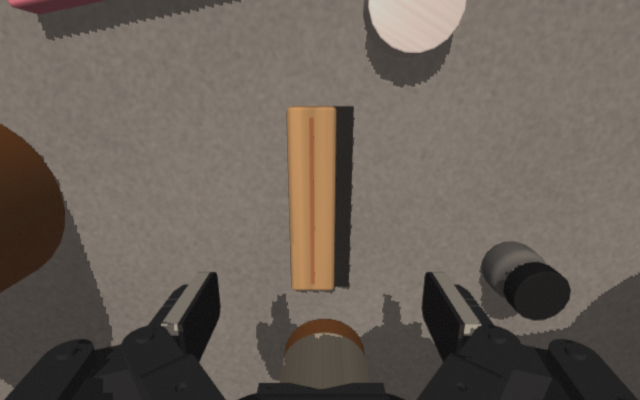

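The long one is at (312,198), blade on the right, between the fingers. The amber bottle, at (325,355), is behind and clear.

>>> send_rows --deltas '[[[0,-0.001,0.03,0,0,0,1],[0,0,0.03,0,0,0,1],[0,0,0.03,0,0,0,1],[0,0,0.021,0,0,0,1],[0,0,0.007,0,0,0,1],[0,0,0,0,0,0,-1],[0,0,0,0,0,0,-1],[0,0,0,0,0,0,-1],[0,0,0,0,0,0,-1],[0,0,0,0,0,0,-1]]]'

```text
time_s: 15.72
position: [0.5687, -0.3917, 0.0328]
tool_rot: [[-0.993, -0.115, 0.002], [-0.115, 0.993, -0.002], [-0.002, -0.002, -1.0]]
ft_force: [-0.3, 0.8, 6.2]
grip_width: 0.0449
gripper_force: 41.8
```

>>> send_rows --deltas '[[[0,0,-0.03,0,0,0,-1],[0,0,-0.035,0,0,0,-1],[0,0,-0.035,0,0,0,-1],[0.0027,0.0402,0,0,0,0,-1],[0.0027,0.0402,0,0,0,0,-1],[0.0027,0.0402,0,0,0,0,-1],[0.0027,0.0402,0,0,0,0,-1],[0.0027,0.0402,0,0,0,0,-1],[0.0027,0.0402,0,0,0,0,-1],[0.0027,0.0402,0,0,0,0,-1],[0.0027,0.0402,0,0,0,0,-1],[0.0027,0.0402,0,0,0,0,-1]]]'

```text
time_s: 17.23
position: [0.502, -0.0334, 0.1315]
tool_rot: [[-0.993, -0.115, 0.0], [-0.115, 0.993, 0.0], [-0.0, -0.0, -1.0]]
ft_force: [0.6, 0.6, -0.8]
grip_width: 0.0448
gripper_force: 41.3
```

>>> send_rows --deltas '[[[0.0027,0.0402,0,0,0,0,-1],[0.0027,0.0402,0,0,0,0,-1],[0.0027,0.0402,0,0,0,0,-1],[0.0027,0.0402,0,0,0,0,-1],[0.0027,0.0402,0,0,0,0,-1],[0.0027,0.0402,0,0,0,0,-1],[0.0027,0.0402,0,0,0,0.065,-1],[0,0,0,0,0,0,-1],[0,0,0,0,0,0,-1]]]'

```text
time_s: 18.35
position: [0.4513, 0.2424, 0.1313]
tool_rot: [[-0.999, -0.051, -0.0], [-0.051, 0.999, -0.0], [0.0, -0.0, -1.0]]
ft_force: [0.1, 0.5, -1.1]
grip_width: 0.0444
gripper_force: 41.4
```

```bash
python3 - <<'E'
from h import *
to(.452,.2425,.038,92.8)
wristfind(.03,"w6.png")
E
```

```text
t 18.35 pos [0.4513 0.2424 0.1313] yaw 92.9 grip 0.0444 F [ 0.1  0.5 -1.1]
tool delta [-0.0007  0.0001  0.0933] len 0.093
turn about tool z (rad), after shift 0.002
wood (array([443., 323.]), array([138.,  37.]), 4.6) px [  413   101    73   201 10570]
wood (array([490., 234.]), array([208.,  57.]), 2.9) px [  259   114    93   275 22466]
```

View pics/w6.png

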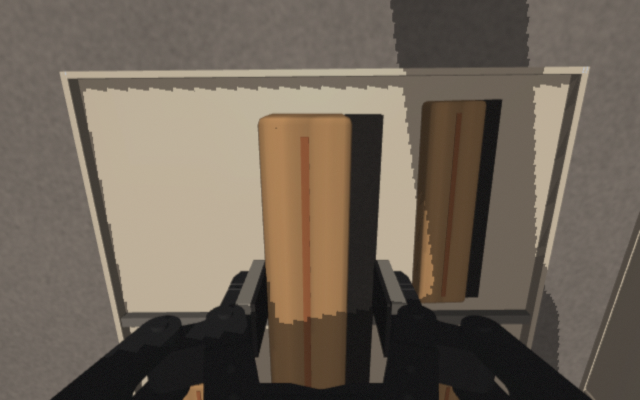

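The held long squeegee (310,250) hangs over its row and runs parallel to the kept one (450,200). I'll shift it 15 mm away from that one and set it down.

>>> send_rows --deltas '[[[0,-0.015,0.03,0,0,0,-1],[0,0,0.03,0,0,0,-1],[0,0,0.018,0,0,0,-1],[0,0,0.01,0,0,0,-1],[0,0,0.004,0,0,0,-1],[0,0,0,0,0,0,-1],[0,0,0,0,0,0,0.5],[0,0,0,0,0,0,0.5],[0,0,0,0,0,0,0.5],[0,0,-0.03,0,0,0,0.5],[0,0,-0.05,0,0,0,0.5],[0,0,-0.06,0,0,0,0.5]]]'

```text
time_s: 19.9
position: [0.4516, 0.2276, 0.1805]
tool_rot: [[-0.999, -0.05, -0.002], [-0.05, 0.999, -0.0], [0.002, -0.0, -1.0]]
ft_force: [1.0, 0.8, -0.5]
grip_width: 0.0643
gripper_force: 0.0
```

>>> send_rows --deltas '[[[0.02,-0.05,-0.03,0,0,0,0.5],[0.02,-0.05,-0.03,0,0,0,0.5],[0.02,-0.05,0,0,0,0,0.5],[0.01,-0.05,0,0,0,0,0.5],[0,-0.05,0,0,0,0,0.5],[0,-0.05,0,0,0,0,0.5],[0,0,0,0,0,0,0.5],[0,0,0,0,0,0,0.5]]]'

```text
time_s: 20.9
position: [0.397, -0.075, 0.2393]
tool_rot: [[-0.999, -0.05, -0.0], [-0.05, 0.999, 0.0], [0.0, 0.0, -1.0]]
ft_force: [0.3, 0.4, 0.1]
grip_width: 0.0641
gripper_force: 0.0
```

```bash
python3 - <<'E'
from h import *
d=grab("top"); P=cloud(d)
hsv=cv2.cvtColor(d["image"],cv2.COLOR_RGB2HSV)
m=((hsv[...,0]>3)&(hsv[...,0]<22)&(hsv[...,1]>110)&(hsv[...,2]>40)).astype(np.uint8)
n,l,st,ce=cv2.connectedComponentsWithStats(m)
for k in range(1,n):
    if 150<st[k,4]<900 and 140<ce[k][0]<280 and 140<ce[k][1]<290:
        vv,uu=np.where(l==k); print(ce[k].round(),fit(rayplane(d,np.c_[uu,vv],.03)),P[l==k].mean(0).round(3))
im=cv2.resize(d["image"][80:310,140:470],None,fx=2.4,fy=2.4,interpolation=cv2.INTER_CUBIC); cv2.imwrite("pics/end.png",im[...,::-1])
E
```

```text
[236. 185.] (array([641., 155.]), array([90., 38.]), 2.9) [0.641 0.154 0.033]
[205. 187.] (array([638., 251.]), array([89., 41.]), 2.9) [0.638 0.25  0.032]
[173. 192.] (array([627., 347.]), array([89., 40.]), -0.2) [0.626 0.346 0.035]
[216. 247.] (array([453., 220.]), array([138.,  38.]), 2.5) [0.452 0.219 0.034]
[181. 251.] (array([445., 325.]), array([138.,  40.]), 4.5) [0.444 0.324 0.035]
```

View pics/end.png

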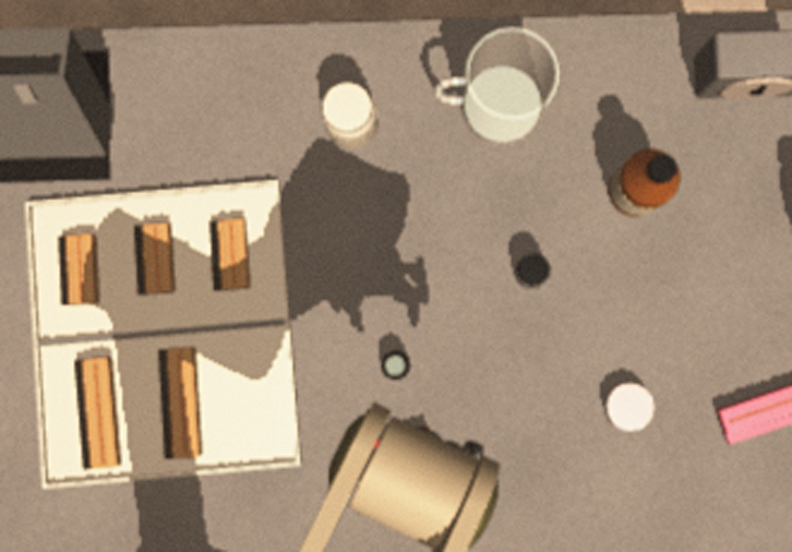

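The final top view shows the three shorts in the upper row, at (78,268), (155,258) and (230,252). Both longs are in the lower row, at (98,412) and (182,402), and all five are parallel. The bystanders have not moved and the arm is clear.

```bash
python3 -c "
from rig import env
print(env.close_job())"
```

```text
the job is handed in; nothing more can be done
None
```

I put all three loose squeegees in the tray rows that match their length. The last top view showed them in line with the ones already there and everything else where it was. I handed the job in at about 21 s; it gave no verdict back.

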